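# Wake and zero the soap-weighing scale

## Task

Get the bench scale ready to weigh soap with the empty dish on it: with the fingertips lightly press down the round key and let it spring back up, then lightly press down the long bar key, holding each down for a moment, and withdraw. Do not press the small square key or lean on the weighing pan, and leave the dish, the soap bars and everything else standing where they are; nothing is picked up.

Things in the scene. Friction and masses are not known exactly. Their poses are not given: they have to be found in the camera images.
- scale: the white bench scale, 270 (x) x 250 (y) mm, fixed to the counter; origin on the counter under its centre, z up. Its flat top is 45 mm above the counter. The key row lies 90 mm from the centre towards -x of its frame (the side nearest the robot), three places 65 mm apart along its y axis; which key sits in which place varies, so the row is read from the keys themselves. A black display window (32 x 160 mm, flush, not a key) lies between the keys and the pan.
- pan: the steel weighing pan, 150 (x) x 200 (y) mm, on the scale's far half; its top is 61 mm above the counter and its near edge is 70 mm beyond the line of the keys. Origin at the scale's centre, 45 mm above the counter.
- power: the round wake key, a grey disc 26 mm in diameter, with its thin white bezel; origin on the scale's top (45 mm above the counter) under the key's centre, x and y axes as the scale's
- power_top (a point): centre of the upper face of the wake key: 59 mm above the counter when up, 52 mm when fully down; moves with the key, z up
- power_key (a joint): how far the wake key is pressed down, m: 0 up, 0.007 fully down. A spring resists with about 0.6 N at first and 6 N fully down and lifts the key again; the key responds from 0.004 on.
- tare: the zeroing key, a long grey bar 16 x 44 mm, long side along the row (its y axis), with its thin white bezel; origin on the scale's top (45 mm above the counter) under the key's centre, x and y axes as the scale's
- tare_top (a point): centre of the upper face of the zeroing key: 59 mm above the counter when up, 52 mm when fully down; moves with the key, z up
- tare_key (a joint): how far the zeroing key is pressed down, m: 0 up, 0.007 fully down. A spring resists with about 0.6 N at first and 6 N fully down and lifts the key again; the key responds from 0.004 on.
- unit: the unit key, a small grey square 16 x 16 mm, NOT to be pressed, with its thin white bezel; origin on the scale's top (45 mm above the counter) under the key's centre, x and y axes as the scale's
- unit_top (a point): centre of the upper face of the unit key: 59 mm above the counter when up, 52 mm when fully down; moves with the key, z up
- unit_key (a joint): how far the unit key is pressed down, m: 0 up, 0.007 fully down. A spring resists with about 0.6 N at first and 6 N fully down and lifts the key again; the key responds from 0.004 on.
- dish: the empty oval pegged soap dish (90 x 135 mm, 22 mm tall, white ceramic, loose) standing on the weighing pan; must stay where it is. Origin at the centre of its underside, z up.
- soap_blue: a blue, white and green soap bar 55 x 85 x 28 mm lying on a second pegged dish beside the scale; must stay where it is. Origin at the centre of its underside, z up.
- soap_white: a white soap bar 50 x 75 x 24 mm on the counter in front of the scale's keys; must stay where it is. Origin at the centre of its underside, z up.
- soap_small: a small soap bar 40 x 50 x 20 mm on the counter in front of the scale's keys; must stay where it is. Origin at the centre of its underside, z up.
- salts: a glass jar with metal cap, diameter 56 mm, 85 mm tall, on the counter beside the scale; must stay where it is. Origin at the centre of its underside, z up.
- stamp: a turned wooden soap stamp, diameter 36 mm, 67 mm tall, on the counter beside the scale; must stay where it is. Origin at the centre of its underside, z up.
- brush: a wooden nail brush 40 x 85 x 28 mm on the counter; must stay where it is. Origin at the centre of its underside, z up.
- tumbler: a white ceramic tumbler, diameter 72 mm, 95 mm tall, on the counter; must stay where it is. Origin at the centre of its underside, z up.

How it is judged:
On the way, in this order (a step that is already met when the one before it is completed fails the run):
1. the round key is held down by the fingers for a moment, the bar key being up (value of joint power_key above 0.004 m and contact force between the fingers and power above 0.5 N and value of joint tare_key below 0.001 m), for 0.1 s.
2. the round key is let up again (value of joint each of power_key, tare_key below 0.001 m), for 0.05 s.
3. the long bar key is held down by the fingers for a moment, the round key being up (value of joint tare_key above 0.004 m and contact force between the fingers and tare above 0.5 N and value of joint power_key below 0.001 m), for 0.1 s.
At the end, for the whole second after the job is handed in: after the presses in order, all three keys are up again (less than 1 mm down) and the dish, soap bars, jar, stamp, brush and tumbler are at rest within 10 mm of where they stood (all of step 2 and value of joint unit_key below 0.001 m and distance of each of dish, soap_blue, soap_white, soap_small, salts, stamp, brush, tumbler from where it was at the start of the episode below 0.01 m and linear speed of each of dish, soap_blue, soap_white, soap_small, salts, stamp, brush, tumbler below 0.02 m/s); the robot touches nothing.
It fails at once if the square key is pressed (2 mm or more) (value of joint unit_key above 0.002 m).
It fails at once if a key is pressed hard (over 20 N) (contact force between the fingers and power above 20 N or contact force between the fingers and tare above 20 N).
It fails at once if the weighing pan is leant on (over 2 N) (contact force between any of the fingers, the arm and pan above 2 N).
It fails at once if the dish, a soap bar or another bystander is lifted, carried or pushed more than 10 mm (distance of any of dish, soap_blue, soap_white, soap_small, salts, stamp, brush, tumbler from where it was at the start of the episode above 0.01 m).
It also fails if it takes over 42 s, if anything falls off the work surface, if the arm or the gripper's body presses on something with over 40 N, if the wrist force passes 120 N, or if a joint passes its speed limit or range.

## Robot

A 6-joint arm with a two-finger parallel gripper is mounted at the origin on the work surface. World frame = base frame: x ahead of the robot, y to its left, z up, the work surface at z = 0. Lengths are in m, angles in rad, forces in N, time in s.
With the tool pointing down it reaches from about 0.35 to 0.725 m from the base axis. Payload 4.3 kg.
Tool frame: the origin (TCP) lies midway between the tips of the shut fingers; the grasp point (between the pads) lies 19 mm behind it; z points along the fingers, y is the line along which they close (so a half turn about z gives the same grasp; the last joint's range is limited). The gripper opens to 85 mm and grips with 20 to 120 N. Pads are 22 mm wide; open, the fingers measure 114 mm over their backs; the gripper's body (76 mm by 85 mm) begins 54 mm behind the grasp point. The pads swing forward as they close: fully open they stand 13 mm farther back than shut.
Start: joints at [-1.212, 0.377, 0.081, 1.274, 0, 1.46], TCP at [0.26, -0.513, 0.231] pointing down, gripper open.
Joint ranges: [-2.72, 2.72], [-0.84, 1.66], [-1.02, 1.22], [-1.77, 2.12], [-1.37, 1.28], [-3.14, 3.14]. Speed limits (rad/s): [2.57, 2.57, 3.14, 3.14, 3.14, 3.14].

## Interface

Orientations are given as a 3x3 rotation matrix whose columns are the frame's x, y, z axes.
In Python, from workcell import telemetry, vision, robot gives the robot as it stands. The module is installed in compiled form; this text tells all that it offers.
- The arm moves only by the tool servo_tool, never from a script. Its argument "motion" is a list of rows, each a list of 3 entries, a list of its own where there are three numbers: the finger opening in mm, from 0 to 85.4, then the shift along the world's x, y, z scaled (see below), then the turn, a rotation vector about the world's x, y, z scaled (see below). In form: [[grip, [tx, ty, tz], [ax, ay, az]], ...]. A call has exactly 8 rows; each row shifts and turns the commanded pose from where the row before left it; what a row does not reach is not made up. The controller multiplies each number of a shift by 5 cm and each number of a turn by 6 degrees. A row lasts 1/10 s, in which the tool goes at most 50 mm and 8.59 degrees, less where a joint would pass 70% of its speed; a pose out of reach is approached as far as the arm can. A call with a number of a shift or a turn outside -1 to 1 is refused whole. A call with a gripper value outside its range is refused whole. The fingers move at their own pace and stop on an object; "squeeze" is the grip in N (left out, the last holds). Time passes only in rows, so rows that do not move let the fingers close, or fill a call up. It gives the time, the measured TCP pose, the force, the opening and the grip force at its end, in the units of the state.
- telemetry.state(): the state, without advancing time (a new reading comes with each control period).
- vision.capture(name): name is "scene" or "side" or "wrist"; returns a dict with "img" (400x640x3 uint8, red, green, blue), "mtx" (3x3 intrinsics, pixels), "dist_coeffs" ([k1, k2, p1, p2, k3] as OpenCV has them; the pictures are not rectified), "extrinsics" (4x4, takes a point from camera to world coordinates); the wrist camera has in their place "T_tool_cam" (4x4, takes a point from camera to tool coordinates, whose origin is the TCP and whose axes are the flange's). Camera axes: x right, y down, z forward; pixel columns grow to the right and rows downward; lengths in m; the calibration is good to about 2 mm. A picture is of the moment at which its call begins: read the wrist's pose just before it. There is no depth.
- robot.finish_job(): hands the job in; it is judged then, once.
The state is a dict: "clock": time; "joints": joint angles; "joint_vel": joint speeds; "tau": joint torques, N m; "position": TCP position; "tool_rot": TCP orientation; "force": force on the tool from outside, world axes, zero at the start; "moment": the same for the moment, N m; "width": opening from 0.0 (shut) to 1.0 (fully open); "gripper_force": force on a finger pad.
Only numpy, scipy, OpenCV 4.12 (cv2) and the standard library are available. Lean on these libraries where they do the work, as an engineer would, in place of code of your own. Each camera call takes 0.05 s, during which the arm holds its last target. There are 200 camera calls.

## Working session

There is one attempt and no reset: what is moved stays moved. The work goes in short steps, Python scripts to look and compute and a tool call to move; the robot and the scene stay as the last step left them, time stands still between calls to the robot, and variables do not carry over. Pictures are saved under pics/ and viewed, at most 10 in all, crops included, and the job is handed in when it is done.

Besides the shell and the picture viewer there is one more tool, called in YAML: its name, and indented under it one key for each argument. servo_tool: Moves the arm, as the interface text tells. Shifts and turns lie within -1 to 1; 1 stands for 5 cm of shift or 6 degrees of turn. Its arguments: {"type":"object","properties":{"motion":{"type":"array"},"squeeze":{"type":"number"}},"required":["motion"]}

```bash
mkdir -p pics; cat > h.py <<'E'
import numpy as np,cv2
from workcell import telemetry,vision,robot
def ext(c,s=None):
    if 'extrinsics' in c: return np.array(c['extrinsics'])
    T=np.eye(4);T[:3,:3]=s['tool_rot'];T[:3,3]=s['position'];return T@np.array(c['T_tool_cam'])
def grab(n):
    s=telemetry.state();c=vision.capture(n)
    np.savez(f'{n}.npz',K=c['mtx'],d=c['dist_coeffs'],T=ext(c,s));return c['img']
def px2w(n,uv,z):
    f=np.load(f'{n}.npz');T=f['T']
    p=cv2.undistortPoints(np.array(uv,float).reshape(-1,1,2),f['K'],f['d']).reshape(-1,2)
    r=np.c_[p,np.ones(len(p))]@T[:3,:3].T
    return T[:3,3]+r*((z-T[2,3])/r[:,2])[:,None]
def w2px(n,P):
    f=np.load(f'{n}.npz');Ti=np.linalg.inv(f['T'])
    return cv2.projectPoints(np.array(P,float).reshape(-1,3),cv2.Rodrigues(Ti[:3,:3])[0],Ti[:3,3],f['K'],f['d'])[0].reshape(-1,2)
E
python3 - <<'E'
from h import *
a=grab('scene');b=grab('side')
cv2.imwrite('pics/scene.png',a[:,:,::-1]);cv2.imwrite('pics/side.png',b[:,:,::-1])
s=telemetry.state();print(s['clock'],s['position'],s['tool_rot'],s['width'])
E
```

```text
0.1 [ 0.25959761 -0.51238589  0.23044728] [[ 8.92122766e-01  4.51792659e-01 -6.02075179e-04]
 [ 4.51792986e-01 -8.92121059e-01  1.76462973e-03]
 [ 2.60122811e-04 -1.84627970e-03 -9.99998262e-01]] 1.0008804065210395
```

View pics/scene.png

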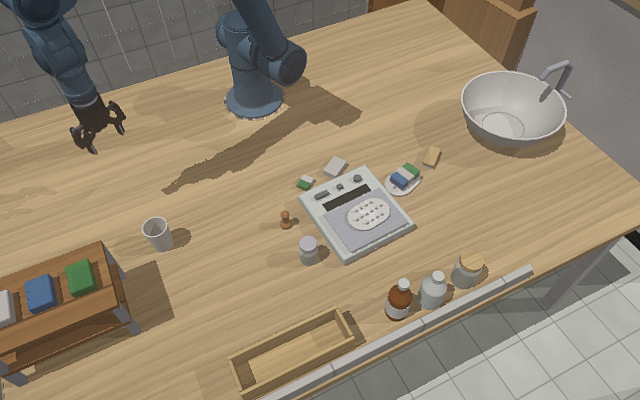

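View pics/side.png

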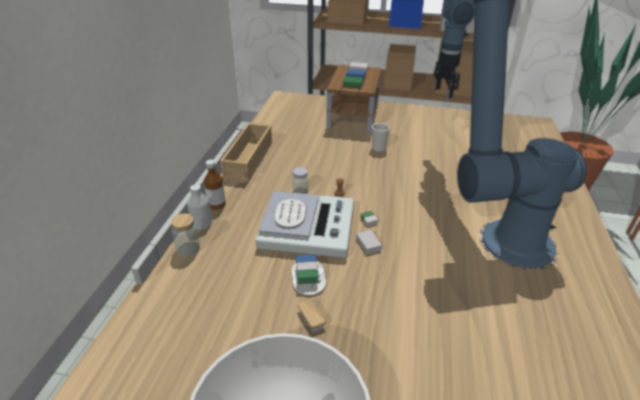

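Scene: the key row runs from about (322,195) to (357,178), and the pan with its dish is beyond it. I'll enlarge that area.

```bash
python3 - <<'E'
from h import *
a=cv2.imread('pics/scene.png')[140:270,280:440];cv2.imwrite('pics/sc.png',cv2.resize(a,None,fx=4.5,fy=4.5,interpolation=cv2.INTER_CUBIC))
print(px2w('scene',[(322,195),(340,187),(357,178)],.059))
print(px2w('scene',[(300,198),(367,168),(414,222),(347,258)],.045))
print(px2w('side',[(338,205),(336,218),(334,233)],.059))
E
```

```text
[[0.56641283 0.00284127 0.059     ]
 [0.56382297 0.06650358 0.059     ]
 [0.55622005 0.13087271 0.059     ]]
[[ 0.53649754 -0.05809188  0.045     ]
 [ 0.52471923  0.1862311   0.045     ]
 [ 0.76969341  0.20472089  0.045     ]
 [ 0.78785922 -0.03008535  0.045     ]]
[[0.56175072 0.01099516 0.059     ]
 [0.55671715 0.07640252 0.059     ]
 [0.55047988 0.14586975 0.059     ]]
```

View pics/sc.png

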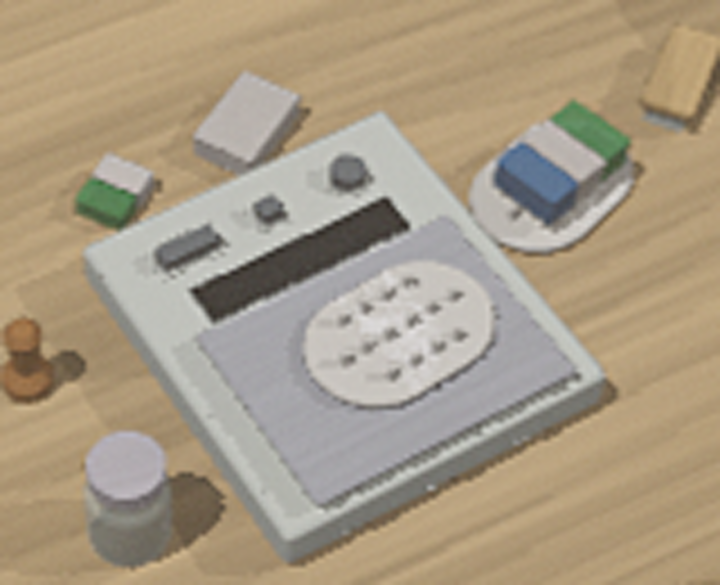

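The row reads bar (y≈0.00), square (y≈0.07), round (y≈0.13). The 65 mm spacing fits, and the scale is turned by about 4°. I'll move above the row with the fingers shut, turning the pad width along the row.

servo_tool:
  motion:
    - [0,[0.31,0.72,0],[0,0,1]]
    - [0,[0.31,0.72,0],[0,0,1]]
    - [0,[0.31,0.72,0],[0,0,1]]
    - [0,[0.31,0.72,0],[0,0,1]]
    - [0,[0.31,0.72,0],[0,0,1]]
    - [0,[0.31,0.72,0],[0,0,1]]
    - [0,[0.31,0.72,0],[0,0,1]]
    - [0,[0.31,0.72,0],[0,0,1]]
  squeeze: 20

```text
clock: 0.9
position: [0.3839, -0.2233, 0.231]
tool_rot: [[0.257, 0.966, -0.0], [0.966, -0.257, 0.0], [0.0, -0.0, -1.0]]
force: [1.3, -1.0, 0.2]
width: -0.004
gripper_force: 0.0
```

servo_tool:
  motion:
    - [0,[0.31,0.72,0],[0,0,1]]
    - [0,[0.31,0.72,0],[0,0,1]]
    - [0,[0.31,0.72,0],[0,0,1]]
    - [0,[0.31,0.72,0],[0,0,0]]
    - [0,[0.31,0.72,0],[0,0,0]]
    - [0,[0.31,0.72,0],[0,0,0]]
    - [0,[0.31,0.72,0],[0,0,0]]
    - [0,[0,0,0],[0,0,0]]

```text
clock: 1.7
position: [0.4933, 0.0307, 0.2308]
tool_rot: [[-0.056, 0.998, 0.0], [0.998, 0.056, 0.002], [0.002, 0.0, -1.0]]
force: [0.6, -0.8, -0.1]
width: -0.003
gripper_force: 0.0
```

```bash
python3 - <<'E'
from h import *
a=grab('wrist');cv2.imwrite('pics/w1.png',a[:,:,::-1])
s=telemetry.state();print(s['clock'],s['position'],s['tool_rot'],s['width'],s['force'],s['joints'])
print(w2px('wrist',[(.5664,.0028,.059),(.5638,.0665,.059),(.5562,.131,.059),s['position']]))
E
```

```text
1.75 [0.49242833 0.02874581 0.23076074] [[-5.39272598e-02  9.98544483e-01 -8.74934797e-04]
 [ 9.98544866e-01  5.39272560e-02 -2.79084730e-05]
 [ 1.93149811e-05 -8.75166678e-04 -9.99999617e-01]] 0.004142067007436836 [ 0.76952538  0.58443008 -0.55607419] [-7.03168339e-02  2.12344373e-01 -1.47088625e-01  1.21223414e+00
 -8.93114634e-05  1.44652609e+00]
[[388.46495138 212.57263179]
 [392.63343605 156.02824863]
 [392.37566709  92.31174616]
 [324.76641159 252.53331084]]
```

View pics/w1.png

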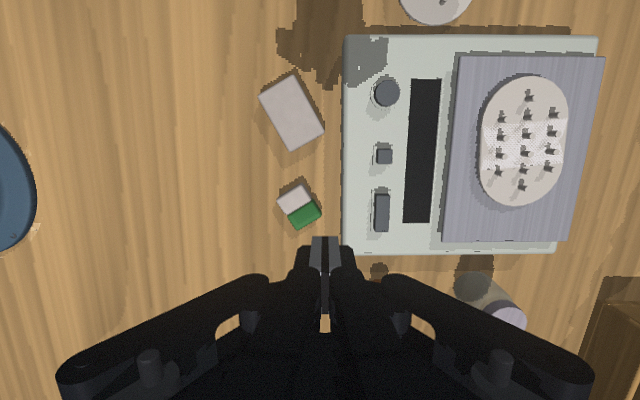

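The wrist view shows the bar at (382,212), the square at (384,156) and the round key at (386,93). They are within a few pixels of the prediction, so I'll measure from here.

```bash
python3 - <<'E'
from h import *
p=px2w('wrist',[(382,212),(384,156),(386.5,92.5)],.059);print(p)
print(telemetry.state()['position'])
E
```

```text
[[0.55898484 0.00307498 0.059     ]
 [0.55447826 0.06600539 0.059     ]
 [0.55020523 0.13046917 0.059     ]]
[0.49242833 0.02874581 0.23076074]
```

servo_tool:
  motion:
    - [0,[0.4,0.68,0],[0,0,0]]
    - [0,[0.4,0.68,0],[0,0,0]]
    - [0,[0.4,0.68,0],[0,0,0]]
    - [0,[0,0,-0.65],[0,0,0]]
    - [0,[0,0,-0.65],[0,0,0]]
    - [0,[0,0,-0.65],[0,0,0]]
    - [0,[0,0,-0.65],[0,0,0]]
    - [0,[0,0,0],[0,0,0]]

```text
clock: 2.55
position: [0.5477, 0.1271, 0.0966]
tool_rot: [[-0.048, 0.999, -0.01], [0.999, 0.048, -0.002], [-0.001, -0.01, -1.0]]
force: [-0.8, -0.2, -0.1]
width: 0.004
gripper_force: 0.0
```

```bash
python3 - <<'E'
from h import *
a=grab('wrist');cv2.imwrite('pics/w2.png',a[:,:,::-1])
s=telemetry.state();print(s['clock'],s['position'],s['force'])
print(w2px('wrist',[(.552,.131,.059),s['position']]))
E
```

```text
2.6 [0.54956017 0.12746443 0.09930123] [ 0.8709795  -0.05696761  0.50266102]
[[333.62522116 220.22493661]
 [330.10508411 250.97153936]]
```

View pics/w2.png

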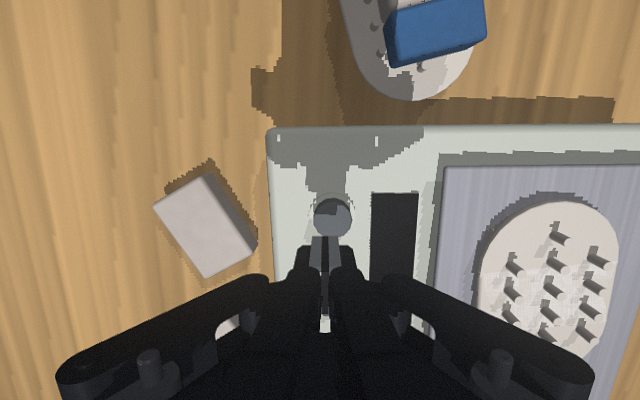

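The round key is at (332,217), just ahead of the tips and in line with them. I'll come down to just above it.

servo_tool:
  motion:
    - [0,[0.02,0.08,-0.18],[0,0,0]]
    - [0,[0,0,-0.18],[0,0,0]]
    - [0,[0,0,-0.18],[0,0,0]]
    - [0,[0,0,-0.18],[0,0,0]]
    - [0,[0,0,0],[0,0,0]]
    - [0,[0,0,0],[0,0,0]]
    - [0,[0,0,0],[0,0,0]]
    - [0,[0,0,0],[0,0,0]]

```text
clock: 3.4
position: [0.5537, 0.1331, 0.0658]
tool_rot: [[-0.05, 0.999, 0.001], [0.999, 0.05, 0.0], [0.0, 0.001, -1.0]]
force: [-0.2, -0.2, 0.7]
width: -0.001
gripper_force: 0.0
```

```bash
python3 - <<'E'
from h import *
a=grab('wrist')[150:310,200:440];cv2.imwrite('pics/w3.png',cv2.resize(a[:,:,::-1],None,fx=3,fy=3))
s=telemetry.state();print(s['clock'],s['position'],s['force'])
print(w2px('wrist',[(.551,.132,.059),s['position']]))
E
```

```text
3.45 [0.55368453 0.13309825 0.06576732] [-0.25350325  1.09114055 -0.87851735]
[[321.43867672 245.86656132]
 [326.43860442 249.30869613]]
```

View pics/w3.png

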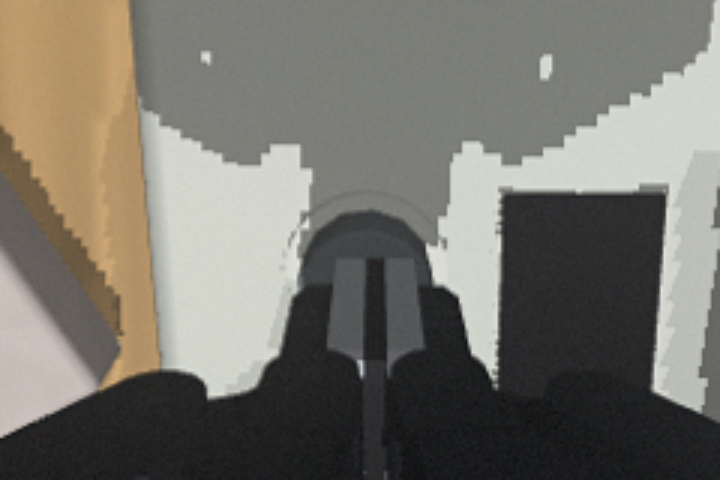

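The tips are centred over the round key, about 1.5 mm off. I'll press it now.

servo_tool:
  motion:
    - [0,[-0.02,0,-0.08],[0,0,0]]
    - [0,[0,0,-0.08],[0,0,0]]
    - [0,[0,0,-0.04],[0,0,0]]
    - [0,[0,0,-0.04],[0,0,0]]
    - [0,[0,0,0],[0,0,0]]
    - [0,[0,0,0],[0,0,0]]
    - [0,[0,0,0],[0,0,0]]
    - [0,[0,0,0],[0,0,0]]

```text
clock: 4.25
position: [0.5525, 0.1331, 0.0536]
tool_rot: [[-0.05, 0.999, 0.001], [0.999, 0.05, 0.0], [0.0, 0.001, -1.0]]
force: [-0.6, 1.0, 4.9]
width: 0.001
gripper_force: 2.4
```

The 4.9 N reading matches about 5.5 mm of travel by the spring data. I'll hold slightly deeper, then release.

servo_tool:
  motion:
    - [0,[0,0,-0.01],[0,0,0]]
    - [0,[0,0,0],[0,0,0]]
    - [0,[0,0,0],[0,0,0]]
    - [0,[0,0,0],[0,0,0]]
    - [0,[0,0,0],[0,0,0]]
    - [0,[0,0,0],[0,0,0]]
    - [0,[0,0,0],[0,0,0]]
    - [0,[0,0,0],[0,0,0]]

```text
clock: 5.05
position: [0.5525, 0.1331, 0.053]
tool_rot: [[-0.05, 0.999, 0.001], [0.999, 0.05, 0.0], [0.0, 0.001, -1.0]]
force: [-0.1, 0.6, 4.3]
width: 0.001
gripper_force: 2.6
```

servo_tool:
  motion:
    - [0,[0,0,0.2],[0,0,0]]
    - [0,[0,0,0.4],[0,0,0]]
    - [0,[0,0,0.4],[0,0,0]]
    - [0,[0.05,-0.64,0],[0,0,0]]
    - [0,[0.05,-0.64,0],[0,0,0]]
    - [0,[0.05,-0.64,0],[0,0,0]]
    - [0,[0.05,-0.64,0],[0,0,0]]
    - [0,[0,0,0],[0,0,0]]

```text
clock: 5.85
position: [0.5622, 0.0015, 0.1028]
tool_rot: [[-0.045, 0.999, -0.001], [0.999, 0.045, -0.002], [-0.001, -0.001, -1.0]]
force: [-0.8, 1.4, 0.3]
width: 0.003
gripper_force: 0.0
```

servo_tool:
  motion:
    - [0,[0,0,0],[0,0,0]]
    - [0,[0,0,0],[0,0,0]]
    - [0,[0,0,-0.2],[0,0,0]]
    - [0,[0,0,-0.2],[0,0,0]]
    - [0,[0,0,-0.2],[0,0,0]]
    - [0,[0,0,-0.14],[0,0,0]]
    - [0,[0,0,0],[0,0,0]]
    - [0,[0,0,0],[0,0,0]]

```text
clock: 6.65
position: [0.562, 0.0051, 0.0655]
tool_rot: [[-0.05, 0.999, -0.001], [0.999, 0.05, 0.0], [0.0, -0.001, -1.0]]
force: [0.8, -0.4, 0.3]
width: 0.002
gripper_force: 0.0
```

```bash
python3 - <<'E'
from h import *
a=grab('wrist')[150:310,200:440];cv2.imwrite('pics/w4.png',cv2.resize(a[:,:,::-1],None,fx=3,fy=3))
s=telemetry.state();print(s['clock'],s['position'],s['force'])
E
```

```text
6.7 [0.56246039 0.00501477 0.06594256] [ 0.11301712 -0.03556587 -0.19229477]
```

View pics/w4.png

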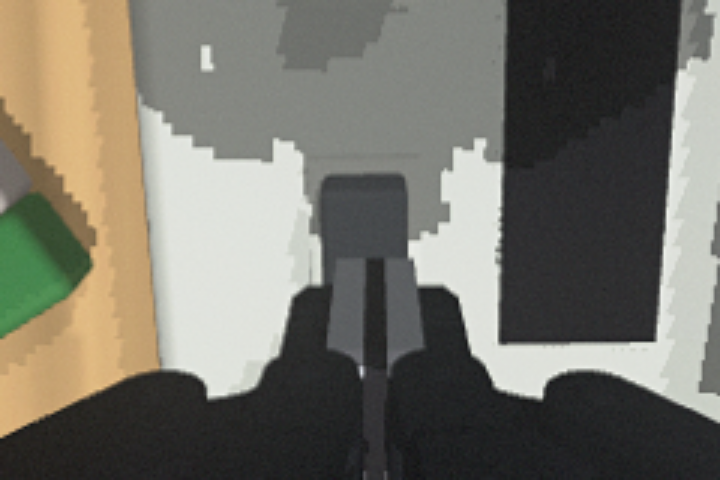

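The bar is under the tips, about 2 mm off in x. I'll press, hold and withdraw.

servo_tool:
  motion:
    - [0,[-0.04,0,-0.08],[0,0,0]]
    - [0,[0,0,-0.08],[0,0,0]]
    - [0,[0,0,-0.04],[0,0,0]]
    - [0,[0,0,-0.04],[0,0,0]]
    - [0,[0,0,-0.01],[0,0,0]]
    - [0,[0,0,0],[0,0,0]]
    - [0,[0,0,0],[0,0,0]]
    - [0,[0,0,0],[0,0,0]]

```text
clock: 7.5
position: [0.5606, 0.0049, 0.0536]
tool_rot: [[-0.05, 0.999, 0.001], [0.999, 0.05, -0.0], [-0.0, 0.001, -1.0]]
force: [-0.6, -0.5, 5.0]
width: 0.004
gripper_force: 2.4
```

servo_tool:
  motion:
    - [0,[0,0,0],[0,0,0]]
    - [0,[0,0,0],[0,0,0]]
    - [0,[0,0,0],[0,0,0]]
    - [0,[0,0,0],[0,0,0]]
    - [0,[0,0,0],[0,0,0]]
    - [0,[0,0,0],[0,0,0]]
    - [0,[0,0,0],[0,0,0]]
    - [0,[0,0,0],[0,0,0]]

```text
clock: 8.3
position: [0.5606, 0.0049, 0.0534]
tool_rot: [[-0.05, 0.999, 0.001], [0.999, 0.05, -0.0], [-0.0, 0.001, -1.0]]
force: [1.1, 0.1, 4.1]
width: 0.0
gripper_force: 2.5
```

servo_tool:
  motion:
    - [0,[0,0,0.2],[0,0,0]]
    - [0,[0,0,0.5],[0,0,0]]
    - [0,[0,0,0.7],[0,0,0]]
    - [0,[0,0,0.7],[0,0,0]]
    - [0,[0,0,0.5],[0,0,0]]
    - [0,[0,0,0],[0,0,0]]
    - [0,[0,0,0],[0,0,0]]
    - [0,[0,0,0],[0,0,0]]

```text
clock: 9.1
position: [0.5589, 0.0052, 0.1818]
tool_rot: [[-0.05, 0.999, -0.003], [0.999, 0.05, 0.0], [0.001, -0.003, -1.0]]
force: [0.2, 1.1, 0.2]
width: -0.004
gripper_force: 0.0
```

```bash
python3 - <<'E'
from h import *
s=telemetry.state();print(s['clock'],s['position'],s['force'])
print(robot.finish_job())
E
```

```text
9.1 [0.55892621 0.00521709 0.1817597 ] [0.18714138 1.06565981 0.17882897]
the job is handed in; nothing more can be done
None
```

I pressed and released the round key, then the long bar key (each at about 4–5 N and roughly 5.5 mm down), withdrew clear, and handed the job in at 9.1 s; no verdict came back.

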